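Wind the clockwork turntable

TASK

Wind up the clockwork turntable: turn the wing key on its motor housing clockwise (seen from above) until it is fully wound. Do it as one winds by hand, in two or more part turns, letting go of the key completely before each fresh hold. Do not wind the identical key of the spare motor, the box that stands alone without a turntable.

Things in the scene. Friction and masses are not known exactly. Their poses are not given: they have to be found in the camera images.
- wind_key (a joint): turn (rad) of the turntable's wing key about its upright axis: 0 = run down, grows clockwise seen from above, 2.4 = fully wound, at a hard stop; starts between 0 and 0.4. Takes 0.08 to 0.12 N m; an inner brake holds it where it is let go, so it does not run back. Fully wound, the wings point along the line from the key to the disc's centre
- wind_key_wings (a point): brass wings of the turntable's key: an upright flat two-lobed plate 52 mm long (own x), 7 mm thick (own y), 27 mm tall (own z, up). Origin: its centre, on the turning axis, 100 mm above the work surface; x turns with the key. Below it a 10 mm shaft, then a 32 mm collar on the housing, top at 68 mm
- turntable: fixed. Grey plastic motor housing 130 (x) x 110 x 62 mm tall, origin under the key's axis at the work surface; 190 mm from it along own +x is the centre of a white disc, 236 mm wide, with six white cups, rims 78 mm up. Loose things beside the housing: a cup, 40 mm tall, about 130 mm from the key at own +y, a green jar, 100 mm tall, about 140 mm at -y
- spare_key (a joint): turn (rad) of the identical key of the spare motor: a fixed grey housing of the same size standing alone, without disc or cups, 0.28 m or more to the left or right of the turntable's key; starts between 0 and 0.2, clockwise grows; leave it alone
Things that resemble listed ones, but are neither listed nor needed, are in the scene too. There is more than one size of the part that bears spare_key; the job needs the largest.

How it is judged:
By the outcome, as a careful person would: the job done as asked, in the order asked, and still so for the second after the job is handed in, with the robot touching nothing.
It also fails if it takes over 42 s, if anything falls off the work surface, if the arm or the gripper's body presses on something with over 40 N, if the wrist force passes 120 N, or if a joint passes its speed limit or range.

ROBOT

A 6-joint arm with a two-finger parallel gripper is mounted at the origin on the work surface. World frame = base frame: x ahead of the robot, y to its left, z up, the work surface at z = 0. Lengths are in m, angles in rad, forces in N, time in s.
With the tool pointing down it reaches from about 0.4 to 0.825 m from the base axis. Payload 7 kg.
Tool frame: the origin (TCP) lies midway between the tips of the shut fingers; the grasp point (between the pads) lies 19 mm behind it; z points along the fingers, y is the direction in which the jaws open and shut (so a half turn about z gives the same grasp; the last joint's range is limited). The gripper opens to 88 mm and grips with 3 to 60 N. Pads are 19 mm wide; open, the fingers measure 130 mm over their backs; the gripper's body (78 mm by 193 mm) begins 47 mm behind the grasp point.
Start: joints at [-0.956, 0.359, 0.012, 0, -1.224, -0.288], TCP at [0.217, -0.639, 0.227] pointing down, gripper open.
Joint ranges: [-3.07, 3.07], [-1.43, 2.12], [-1.02, 1.25], [-3.03, 1.67], [-3.05, -0], [-3.03, 3.03]. Speed limits (rad/s): [2.39, 2.39, 3.01, 3.14, 3.14, 3.14].

INTERFACE

Orientations are given as a unit quaternion [x, y, z, w].
In Python, from rig import manip gives the robot as it stands.
- The arm moves only by the tool apply_moves, never from a script. Its argument "steps" is a list of rows, each an object with "xyz": the shift along the tool's x, y, z in units of 40 mm (1.0 is 40 mm), a list of three; "twist": the turn about the tool's z in units of 6 degrees (1.0 is 6 degrees); "jaw": the closure, from 0 (fully open) to 1 (shut). A call has exactly 8 rows; each row shifts and turns the commanded pose from where the row before left it, along the tool's axes as they then stand; what a row does not reach is not made up. A row lasts 1/12 s, in which the tool goes at most 41.7 mm and 7.16 degrees, less where a joint would pass 70% of its speed; a pose out of reach is approached as far as the arm can. A call is refused whole if a number of a shift passes 1 or a number of a turn 1, either way. A call with a gripper value outside its range is refused whole. The fingers move at their own pace and stop on an object; "newtons" is the grip in N (left out, the last holds). Time passes only in rows, so rows that do not move let the fingers close, or fill a call up. It gives the time, the measured TCP pose, the force and the opening at its end, in the units of the state.
- manip.observe(): the state, without advancing time (a new reading comes with each control period).
- manip.snapshot(name): name is "scene" or "top" or "wrist"; returns the picture (400x640x3 uint8, red, green, blue); there is no depth.
- manip.calibration(name): a dict with "fov_y" (degrees; the focal length in pixels is half the picture's height over the tangent of half this angle, whatever the lens; pixels are square), "cx", "cy" (the principal point, pixels), "xyz" and "orientation" of the camera in the world. Camera axes: x right, y up, looking along -z (the intrinsics and any distortion apply to the point x, -y, -z); pixel columns grow to the right and rows downward; lengths in m; the calibration is good to about 2 mm. The wrist camera is an equidistant fisheye: a pixel r from the principal point sees the ray r / f radians off the axis. A picture is of the moment at which its call begins: read the wrist's pose just before it. calibration takes no time and is no camera call; for the wrist camera it gives the pose at the moment of the call.
- manip.job_done(): hands the job in, once; it reports no verdict.
The state is a dict: "time_s": time; "joint_positions": joint angles; "qvel": joint speeds; "tau": joint torques, N m; "ee_pos": TCP position; "eef_rot": TCP orientation; "ft_force": force on the tool from outside, world axes, zero at the start; "wrist_torque": the same for the moment, N m; "finger_gap": opening from 0.0 (shut) to 1.0 (fully open).
Only numpy, scipy, OpenCV 4.12 (cv2) and the standard library are available. Lean on these libraries where they do the work, as an engineer would, in place of code of your own. Each camera call takes 0.05 s, during which the arm holds its last target. There are 200 camera calls.

## Working session

There is one attempt and no reset: what is moved stays moved. The work goes in short steps, Python scripts to look and compute and a tool call to move; the robot and the scene stay as the last step left them, time stands still between calls to the robot, and variables do not carry over. Pictures are saved under pics/ and viewed, about 8 in all and at most 12, crops included, and the job is handed in when it is done.

Besides the shell and the picture viewer there is one more tool, called after "Emit:" as name(argument=value, ...), one argument or row to a line, values as JSON. apply_moves: Moves the arm, as the interface text tells. Its arguments: {"type":"object","properties":{"steps":{"type":"array","items":{"type":"object","properties":{"xyz":{"type":"array","items":{"type":"number"}},"twist":{"type":"number"},"jaw":{"type":"number"}}}},"newtons":{"type":"number"}},"required":["steps"]}

```bash
mkdir -p pics; python3 - <<'E'
from rig import manip
import cv2
for n in("scene","top"):
    c=manip.calibration(n);print(n,c)
    cv2.imwrite(f"pics/{n}0.png",manip.snapshot(n)[:,:,::-1])
print(manip.observe())
E
```

```text
scene {'fov_y': 48.52729588147606, 'cx': 323.8845501620409, 'cy': 202.01166777405842, 'xyz': array([1.13341154, 0.10597947, 1.02159088]), 'orientation': array([0.17615625, 0.21289752, 0.74187812, 0.61095047])}
top {'fov_y': 56.0261800245869, 'cx': 323.2533910982141, 'cy': 206.62592973315571, 'xyz': array([ 4.72016732e-01, -1.02277572e-03,  1.13422451e+00]), 'orientation': array([-0.03779508,  0.04350068,  0.70782014, -0.70403826])}
{'time_s': 0.1, 'joint_positions': array([-9.55906566e-01,  3.59322711e-01,  1.11383435e-02, -3.18897643e-04,
       -1.22410517e+00, -2.88097717e-01]), 'qvel': array([-0.00058451, -0.00177909,  0.00228183,  0.00241865, -0.00033358,
       -0.00087473]), 'tau': array([ 5.68022206e-04, -5.84162271e+01,  2.93749756e+01,  7.01553047e+00,
        1.01895348e-02, -8.87190754e-05]), 'ee_pos': array([ 0.21650866, -0.63886122,  0.22570441]), 'eef_rot': array([-1.62616312e-01,  9.86689087e-01,  7.37206605e-04, -1.90853409e-04]), 'ft_force': array([ 0.74806967, -0.53637114,  0.64709263]), 'wrist_torque': array([ 0.01435389,  0.02196746, -0.03712127]), 'finger_gap': 0.9983477893206527}
```

View pics/top0.png

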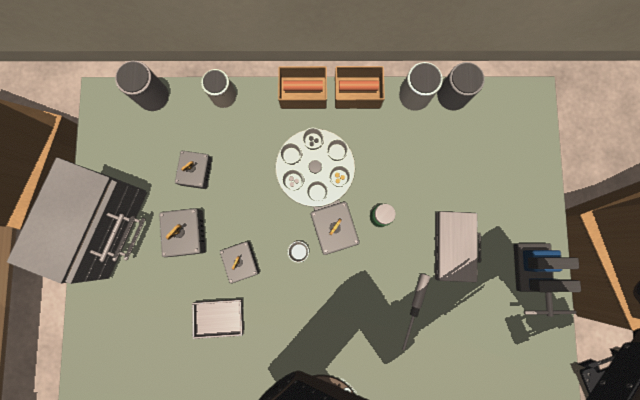

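View pics/scene0.png

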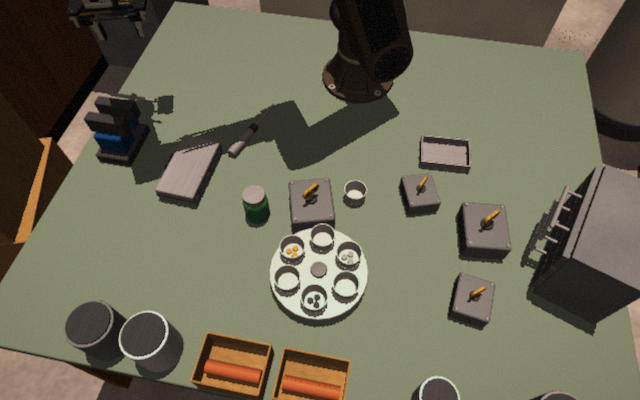

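The top view shows the turntable key at about (336,227), with its disc centre at (315,167). The spare is the large box at (181,232), and the cup (298,252) and green jar (383,215) flank the housing. Next I'll measure the key.

```bash
cat > h.py <<'E'
import numpy as np,cv2
from scipy.spatial.transform import Rotation as R
def ray(c,u,v):
    f=200/np.tan(np.radians(c["fov_y"]/2))
    d=np.array([(u-c["cx"])/f,-(v-c["cy"])/f,-1]);return R.from_quat(c["orientation"]).apply(d)
def onz(c,u,v,z):
    d=ray(c,u,v);return (c["xyz"]+d*(z-c["xyz"][2])/d[2])[:2]
def proj(c,P):
    f=200/np.tan(np.radians(c["fov_y"]/2))
    q=R.from_quat(c["orientation"]).inv().apply(np.atleast_2d(P)-c["xyz"])
    return np.c_[c["cx"]-f*q[:,0]/q[:,2],c["cy"]+f*q[:,1]/q[:,2]]
def brass(im):
    h=cv2.cvtColor(im,cv2.COLOR_BGR2HSV);return ((h[...,0]>8)&(h[...,0]<28)&(h[...,1]>110)&(h[...,2]>70)).astype(np.uint8)
E
python3 - <<'E'
from rig import manip
from h import *
from scipy.optimize import minimize
C={n:manip.calibration(n) for n in("top","scene")}
I={n:cv2.imread(f"pics/{n}0.png") for n in C}
box={"top":(320,210,352,245),"scene":(295,172,330,212)}
M={}
for n in C:
    x0,y0,x1,y1=box[n];m=np.zeros((400,640),np.uint8);m[y0:y1,x0:x1]=brass(I[n])[y0:y1,x0:x1];M[n]=m
    ys,xs=np.nonzero(m);print(n,len(xs),xs.mean(),ys.mean(),onz(C[n],xs.mean(),ys.mean(),.1))
c=np.array([[sx,sy,sz] for sx in(-.026,.026) for sy in(-.0035,.0035) for sz in(-.0135,.0135)])
def cost(p,ret=0):
    s=0
    for n in C:
        P=R.from_euler('z',p[2]).apply(c)+[p[0],p[1],.1]
        h=cv2.convexHull((proj(C[n],P)*1).astype(np.float32))
        x0,y0,x1,y1=box[n];k=6
        big=np.zeros(((y1-y0)*k,(x1-x0)*k),np.uint8)
        cv2.fillConvexPoly(big,np.round(((h-[x0,y0])+.5)*k).astype(int),1)
        a=cv2.resize(big.astype(np.float32),(x1-x0,y1-y0),interpolation=cv2.INTER_AREA)
        s+=np.abs(a-M[n][y0:y1,x0:x1]).sum()
    return s
best=min((minimize(cost,[*onz(C["top"],336,227,.1),y],method="Nelder-Mead",options=dict(initial_simplex=np.array([[0,0,0],[.008,0,0],[0,.008,0],[0,0,.3]])+[*onz(C["top"],336,227,.1),y])) for y in np.arange(0,3.14,.4)),key=lambda r:r.fun)
print(best.x,best.fun)
# disc: white mask ellipse
g=I["top"];h=cv2.cvtColor(g,cv2.COLOR_BGR2HSV);m=((h[...,1]<40)&(h[...,2]>170)).astype(np.uint8);m[:115]=0;m[210:]=0;m[:,:265]=0;m[:,365:]=0
e=cv2.fitEllipse(cv2.convexHull(np.argwhere(m)[:,::-1].astype(np.int32)));print(e)
for z in(.04,.05,.06):
  d=onz(C["top"],*e[0],z);v=d-best.x[:2];print(z,d,np.hypot(*v),np.arctan2(v[1],v[0]))
x=[cv2.resize(I[n][b[1]-55:b[3]+20,b[0]-60:b[2]+60],None,fx=4,fy=4,interpolation=cv2.INTER_CUBIC) for n,b in box.items()]
hh=min(a.shape[0] for a in x);o=np.hstack([a[-hh:] for a in x]);o=cv2.resize(o,None,fx=.65,fy=.65);print(o.shape)
cv2.imwrite("pics/c1.png",o)
print(manip.calibration("wrist"))
E
```

```text
top 56 334.89285714285717 226.66071428571428 [ 0.53581197 -0.04145335]
scene 74 309.7162162162162 189.28378378378378 [ 0.53615695 -0.04537428]
[ 0.53692266 -0.04198865  2.55514821] 101.58332824707031
((316.24395751953125, 169.5534210205078), (77.00717163085938, 88.23833465576172), 143.4550018310547)
0.04 [0.70911964 0.00989576] 0.17984380955462667 0.29265682354345735
0.05 [0.70695279 0.00979598] 0.17774108646045728 0.2956363956942617
0.06 [0.70478593 0.0096962 ] 0.17563997909869683 0.2986872822156655
(286, 798, 3)
{'fov_y': 65.70646984690485, 'cx': 320.82465164272384, 'cy': 198.35750552571614, 'xyz': array([ 0.14390752, -0.66333224,  0.38336631]), 'orientation': array([-0.0823941 , -0.11656073,  0.80429643,  0.57682932])}
```

View pics/c1.png

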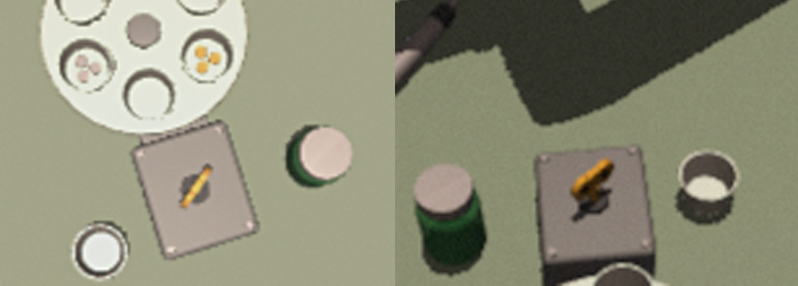

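The crop shows the housing axis at about 0.30 rad yaw, and the wings at roughly -0.6 to -0.7 rad. I'll travel to a point above the key first and refine there with the wrist camera.

Emit:
apply_moves(
  steps=[
    {"xyz": [-0.73, 0.68, 0], "twist": 0, "jaw": 0},
    {"xyz": [-0.73, 0.68, 0], "twist": 0, "jaw": 0},
    {"xyz": [-0.73, 0.68, 0], "twist": 0, "jaw": 0},
    {"xyz": [-0.73, 0.68, 0], "twist": 0, "jaw": 0},
    {"xyz": [-0.73, 0.68, 0], "twist": 0, "jaw": 0},
    {"xyz": [-0.73, 0.68, 0], "twist": 0, "jaw": 0},
    {"xyz": [-0.73, 0.68, 0], "twist": 0, "jaw": 0},
    {"xyz": [-0.73, 0.68, 0], "twist": 0, "jaw": 0},
  ],
)

```text
time_s: 0.77
ee_pos: [0.3683, -0.3563, 0.2264]
eef_rot: [-0.163, 0.987, 0.0, -0.0]
ft_force: [0.7, 0.0, -0.0]
finger_gap: 1.0
```

Emit:
apply_moves(
  steps=[
    {"xyz": [-0.73, 0.68, 0], "twist": 0, "jaw": 0},
    {"xyz": [-0.73, 0.68, 0], "twist": 0, "jaw": 0},
    {"xyz": [-0.73, 0.68, 0], "twist": 0, "jaw": 0},
    {"xyz": [-0.73, 0.68, 0], "twist": 0, "jaw": 0},
    {"xyz": [-0.73, 0.68, 0], "twist": 0, "jaw": 0},
    {"xyz": [-0.73, 0.68, 0], "twist": 0, "jaw": 0},
    {"xyz": [-0.73, 0.68, 0], "twist": 0, "jaw": 0},
    {"xyz": [-0.73, 0.68, 0], "twist": 0, "jaw": 0},
  ],
)

```text
time_s: 1.43
ee_pos: [0.5197, -0.0751, 0.2266]
eef_rot: [-0.163, 0.987, 0.0, 0.0]
ft_force: [0.3, -0.7, 0.3]
finger_gap: 0.999
```

Emit:
apply_moves(
  steps=[
    {"xyz": [0, 0, 0], "twist": -1, "jaw": 0},
    {"xyz": [0, 0, 0], "twist": -1, "jaw": 0},
    {"xyz": [0, 0, 0], "twist": -1, "jaw": 0},
    {"xyz": [0, 0, 0], "twist": -1, "jaw": 0},
    {"xyz": [0, 0, 0], "twist": -1, "jaw": 0},
    {"xyz": [0, 0, 0], "twist": -1, "jaw": 0},
    {"xyz": [0, 0, 0], "twist": -1, "jaw": 0},
    {"xyz": [0, 0, 0], "twist": -1, "jaw": 0},
  ],
)

```text
time_s: 2.1
ee_pos: [0.5192, -0.0771, 0.2262]
eef_rot: [-0.552, 0.834, 0.0, -0.0]
ft_force: [-0.4, -0.1, -0.5]
finger_gap: 1.0
```

Emit:
apply_moves(
  steps=[
    {"xyz": [0, 0, 0], "twist": -1, "jaw": 0},
    {"xyz": [0, 0, 0], "twist": -1, "jaw": 0},
    {"xyz": [0, 0, 0], "twist": -1, "jaw": 0},
    {"xyz": [0, 0, 0], "twist": -1, "jaw": 0},
    {"xyz": [0, 0, 0], "twist": -1, "jaw": 0},
    {"xyz": [0, 0, 0], "twist": -1, "jaw": 0},
    {"xyz": [0, 0, 0], "twist": -1, "jaw": 0},
    {"xyz": [0, 0, 0], "twist": -1, "jaw": 0},
  ],
)

```text
time_s: 2.77
ee_pos: [0.5191, -0.0771, 0.2263]
eef_rot: [0.843, -0.537, -0.0, 0.0]
ft_force: [0.5, -0.2, -0.1]
finger_gap: 0.999
```

Emit:
apply_moves(
  steps=[
    {"xyz": [0, 0, 0], "twist": -1, "jaw": 0},
    {"xyz": [0, 0, 0], "twist": -1, "jaw": 0},
    {"xyz": [0, 0, 0], "twist": -1, "jaw": 0},
    {"xyz": [0, 0, 0], "twist": -1, "jaw": 0},
    {"xyz": [0, 0, 0], "twist": 0, "jaw": 0},
    {"xyz": [0, 0, 0], "twist": 0, "jaw": 0},
    {"xyz": [0, 0, 0], "twist": 0, "jaw": 0},
    {"xyz": [0, 0, 0], "twist": 0, "jaw": 0},
  ],
)

```text
time_s: 3.43
ee_pos: [0.5193, -0.0771, 0.2265]
eef_rot: [0.935, -0.354, -0.0, 0.0]
ft_force: [0.0, -0.0, 0.4]
finger_gap: 1.002
```

```bash
python3 - <<'E'
from rig import manip
from h import *
import pickle
o=manip.observe();c=manip.calibration("wrist");im=manip.snapshot("wrist")[:,:,::-1]
cv2.imwrite("pics/w1.png",im);pickle.dump((o,c),open("w1.pkl","wb"))
print(o["time_s"],o["ee_pos"],o["joint_positions"],o["eef_rot"],c["xyz"],o["ft_force"])
X=R.from_quat(o["eef_rot"]).as_matrix();print(np.arctan2(X[1,0],X[0,0]),X[2])
E
```

```text
3.4333 [ 0.51933431 -0.07712877  0.2264888 ] [ 2.26480327e-01  1.11447068e-01 -3.15859035e-01 -7.21378959e-05
 -1.14366212e+00  6.21468221e-01] [ 9.35388987e-01 -3.53620467e-01 -8.97242520e-05  2.03527295e-05] [ 0.57622372 -0.12736714  0.38409691] [ 0.03954683 -0.03488674  0.418701  ]
-0.7228776758978278 [-1.53459871e-04  1.01532102e-04 -9.99999983e-01]
```

View pics/w1.png

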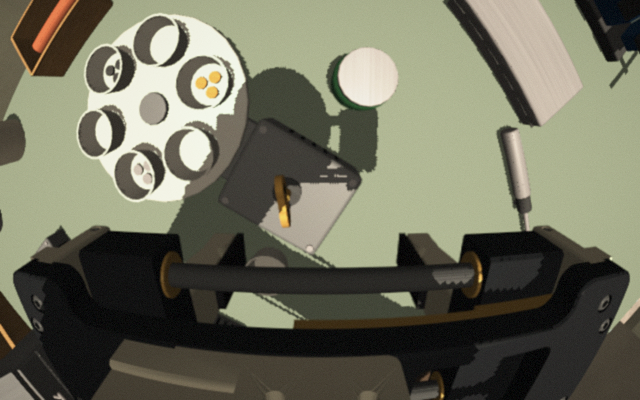

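The wrist view shows the key at about (283,203), the disc hub at (154,108), and the housing corners near (262,120), (359,178), (309,251) and (221,199). I'll compute poses from these.

```bash
cat >> h.py <<'E'
def wf(c): return 200/np.tan(np.radians(c["fov_y"]/2))
def wray(c,u,v):
    x,y=u-c["cx"],v-c["cy"];r=np.hypot(x,y);t=r/wf(c)
    return R.from_quat(c["orientation"]).apply([np.sin(t)*x/r,-np.sin(t)*y/r,-np.cos(t)])
def won(c,u,v,z):
    d=wray(c,u,v);return (c["xyz"]+d*(z-c["xyz"][2])/d[2])[:2]
def wproj(c,P):
    q=R.from_quat(c["orientation"]).inv().apply(np.atleast_2d(P)-c["xyz"])
    s=np.hypot(q[:,0],q[:,1]);t=np.arctan2(s,-q[:,2])*wf(c)/s
    return np.c_[c["cx"]+q[:,0]*t,c["cy"]-q[:,1]*t]
def fitkey(c,im,p0):
    from scipy.optimize import minimize
    x0,y0=(wproj(c,[p0[0],p0[1],.1])[0]-55).astype(int);x0=max(x0,0);y0=max(y0,0);S=im[y0:y0+110,x0:x0+110]
    m=brass(S).astype(np.float32)
    L=[[sx,sy,sz] for sx in(-.026,.026) for sy in(-.0035,.0035) for sz in(-.0135,.0135)];L=np.array(L);k=4
    def cost(p):
        P=R.from_euler('z',p[2]).apply(L)+[p[0],p[1],.1]
        h=cv2.convexHull(wproj(c,P).astype(np.float32))-[x0,y0]+.5
        b=np.zeros((m.shape[0]*k,m.shape[1]*k),np.uint8);cv2.fillConvexPoly(b,np.round(h*k).astype(int),1)
        return np.abs(cv2.resize(b.astype(np.float32),m.shape[::-1],interpolation=cv2.INTER_AREA)-m).sum()
    s=np.array([[0,0,0],[.008,0,0],[0,.008,0],[0,0,.3]])
    b=min((minimize(cost,p0,method="Nelder-Mead",options=dict(initial_simplex=s+[p0[0],p0[1],p0[2]+d])) for d in np.arange(-.9,.91,.3)),key=lambda r:r.fun)
    return b.x,b.fun,m.sum()
E
python3 - <<'E'
from h import *
import pickle
o,c=pickle.load(open("w1.pkl","rb"));im=cv2.imread("pics/w1.png")
x,f,n=fitkey(c,im,[.537,-.042,-.65]);print(x,f,n)
K=np.array([won(c,*p,.062) for p in((262,119),(359,178),(309,252),(221,199))]);print(K,K.mean(0))
for i in range(4):
    v=K[(i+1)%4]-K[i];print(np.hypot(*v),np.arctan2(v[1],v[0]))
for z in(.04,.06,.08):
    d=won(c,154,108,z);v=d-x[:2];print(z,d,np.hypot(*v),np.arctan2(v[1],v[0]))
s=cv2.resize(im[100:270,200:380],None,fx=4,fy=4,interpolation=cv2.INTER_CUBIC)[:600]
for sx in(-.026,.026):
  for sy in (-.0035,.0035):
   for sz in(-.0135,.0135):
    p=wproj(c,R.from_euler('z',x[2]).apply([sx,sy,sz])+[x[0],x[1],.1])[0];cv2.circle(s,tuple(int(a) for a in (p-[200,100]+.5)*4),3,(255,0,255) if sz>0 else (255,255,0),-1)
cv2.imwrite("pics/w1c.png",s)
E
```

```text
[ 0.53601112 -0.04203337 -0.62324525] 247.9375 444.0
[[ 0.61022031 -0.07551717]
 [ 0.4951154  -0.11015128]
 [ 0.46568272 -0.01148655]
 [ 0.57876912  0.02020129]] [ 0.53744689 -0.04423843]
0.12020258912943182 -2.849317987179419
0.10296122039620274 1.8607019947061678
0.11744212775003958 0.273202549468711
0.10075316642415637 -1.2533296583249678
0.04 [0.71919841 0.0158111 ] 0.19210300753429418 0.3058583163011102
0.06 [0.71088827 0.00748913] 0.1817539399123296 0.27595927440715823
0.08 [ 0.70257813 -0.00083284] 0.17158686187327976 0.24248402586948897
```

View pics/w1c.png

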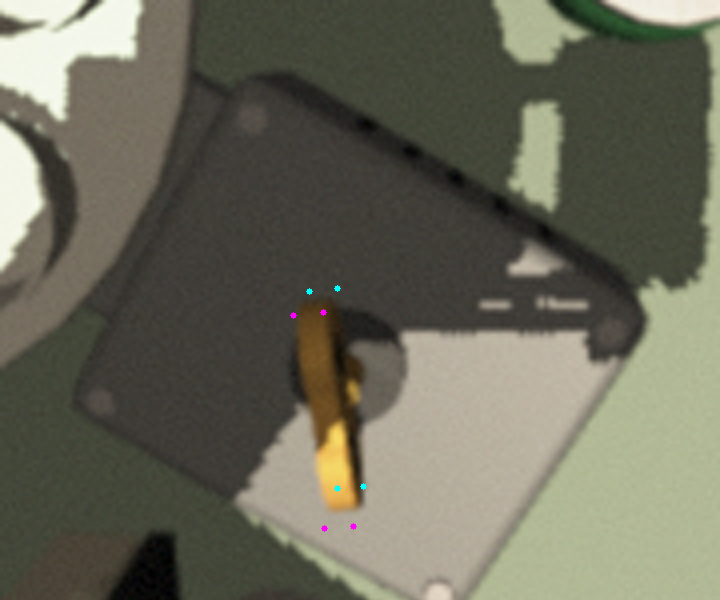

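The mask missed the shaded lobe, so I'll use the hand-picked wing ends (279,175) and (285.2,227.5).

```bash
python3 - <<'E'
from h import *
import pickle
o,c=pickle.load(open("w1.pkl","rb"))
for z in(.1,.107):
    a,b=won(c,279.2,175,z),won(c,285.3,227.5,z);v=a-b;m=(a+b)/2;print(z,m,np.hypot(*v),np.arctan2(v[1],v[0]))
    d=np.r_[m-o["ee_pos"][:2],0];print("shift units",R.from_quat(o["eef_rot"]).inv().apply(d)/.04)
E
```

```text
0.1 [ 0.53543608 -0.04160562] 0.05322634249349365 -0.6468606847078983
shift units [-2.85634404e-01 -9.32276121e-01 -5.08225363e-05]
0.107 [ 0.53644107 -0.04371873] 0.05191487311195149 -0.6468606847078988
shift units [-2.31845183e-01 -9.09281245e-01 -5.67423051e-05]
```

Emit:
apply_moves(
  steps=[
    {"xyz": [-0.27, -0.92, 0], "twist": 0, "jaw": 0},
    {"xyz": [0, 0, 0], "twist": -0.73, "jaw": 0},
    {"xyz": [0, 0, 0.7], "twist": 0, "jaw": 0},
    {"xyz": [0, 0, 0.7], "twist": 0, "jaw": 0},
    {"xyz": [0, 0, 0.6], "twist": 0, "jaw": 0},
    {"xyz": [0, 0, 0], "twist": 0, "jaw": 0},
    {"xyz": [0, 0, 0], "twist": 0, "jaw": 0},
    {"xyz": [0, 0, 0], "twist": 0, "jaw": 0},
  ],
)

```text
time_s: 4.15
ee_pos: [0.5366, -0.0423, 0.148]
eef_rot: [0.949, -0.317, 0.001, -0.0]
ft_force: [-0.7, -0.1, 0.7]
finger_gap: 1.005
```

```bash
python3 - <<'E'
from rig import manip
from h import *
import pickle
o=manip.observe();c=manip.calibration("wrist");im=np.ascontiguousarray(manip.snapshot("wrist")[:,:,::-1])
print(o["ee_pos"],o["ft_force"])
g=o["ee_pos"]+0
x0,y0,x1,y1=180,150,460,350
s=cv2.resize(im[y0:y1,x0:x1],None,fx=2.8,fy=2.8,interpolation=cv2.INTER_CUBIC)
X=R.from_quat(o["eef_rot"]).as_matrix()
for l in(-.026,0,.026):
  p=wproj(c,np.r_[g[:2],.1]+X[:,0]*l)[0];cv2.circle(s,tuple(int(a) for a in (p-[x0,y0]+.5)*2.8),3,(255,0,255),-1)
pickle.dump((o,c),open("w2.pkl","wb"));cv2.imwrite("pics/w2.png",s)
E
```

```text
[ 0.53656426 -0.04234401  0.14796699] [-0.6970972  -0.0604916   0.65212956]
```

View pics/w2.png

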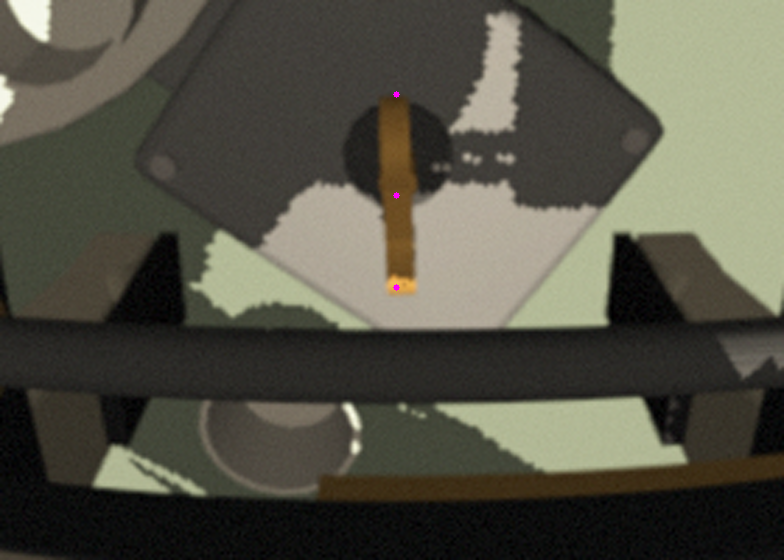

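Alignment is good: the projected points lie along the wings to within about 1 mm and 2°. Descending and gripping.

Emit:
apply_moves(
  newtons=40,
  steps=[
    {"xyz": [0, 0, 0.6], "twist": 0, "jaw": 0},
    {"xyz": [0, 0, 0.6], "twist": 0, "jaw": 0},
    {"xyz": [0, 0, 0.4], "twist": 0, "jaw": 0},
    {"xyz": [0, 0, 0], "twist": 0, "jaw": 0},
    {"xyz": [0, 0, 0], "twist": 0, "jaw": 0.5},
    {"xyz": [0, 0, 0], "twist": 0, "jaw": 0.7},
    {"xyz": [0, 0, 0], "twist": 0, "jaw": 1},
    {"xyz": [0, 0, 0], "twist": 0, "jaw": 1},
  ],
)

```text
time_s: 4.87
ee_pos: [0.5366, -0.0421, 0.0841]
eef_rot: [0.949, -0.316, 0.001, -0.001]
ft_force: [0.4, 0.2, 0.3]
finger_gap: 0.759
```

Emit:
apply_moves(
  steps=[
    {"xyz": [0, 0, 0], "twist": 0, "jaw": 1},
    {"xyz": [0, 0, 0], "twist": 0, "jaw": 1},
    {"xyz": [0, 0, 0], "twist": 0, "jaw": 1},
    {"xyz": [0, 0, 0], "twist": 0, "jaw": 1},
    {"xyz": [0, 0, 0], "twist": 0, "jaw": 1},
    {"xyz": [0, 0, 0], "twist": 0, "jaw": 1},
    {"xyz": [0, 0, 0], "twist": 0, "jaw": 1},
    {"xyz": [0, 0, 0], "twist": 0, "jaw": 1},
  ],
)

```text
time_s: 5.53
ee_pos: [0.5356, -0.0423, 0.0825]
eef_rot: [0.949, -0.316, -0.0, 0.0]
ft_force: [-1.7, 0.5, 0.6]
finger_gap: 0.149
```

```bash
cat > st.py <<'E'
from rig import manip
from h import *
o=manip.observe();X=R.from_quat(o["eef_rot"]).as_matrix()
print(o["time_s"],o["ee_pos"],"yaw",np.arctan2(X[1,0],X[0,0]),"gap",o["finger_gap"],o["ft_force"],o["wrist_torque"],"j6",o["joint_positions"][5])
E
python3 st.py
```

```text
5.5333 [ 0.53556193 -0.04234834  0.08249039] yaw -0.6439934250917997 gap 0.1486581466989118 [-1.6661819   0.47367068  0.55530114] [ 0.01642455  0.11509384 -0.05809183] j6 0.6406556733818097
```

Emit:
apply_moves(
  steps=[
    {"xyz": [0, 0, 0], "twist": 0, "jaw": 1},
    {"xyz": [0, 0, 0], "twist": 0, "jaw": 1},
    {"xyz": [0, 0, 0], "twist": 0, "jaw": 1},
    {"xyz": [0, 0, 0], "twist": 0, "jaw": 1},
    {"xyz": [0, 0, 0], "twist": 0.2, "jaw": 1},
    {"xyz": [0, 0, 0], "twist": 0.4, "jaw": 1},
    {"xyz": [0, 0, 0], "twist": 0.6, "jaw": 1},
    {"xyz": [0, 0, 0], "twist": 0.8, "jaw": 1},
  ],
)

```text
time_s: 6.2
ee_pos: [0.5356, -0.0422, 0.0825]
eef_rot: [0.91, -0.416, 0.0, -0.0]
ft_force: [0.8, 0.7, -1.5]
finger_gap: 0.088
```

```bash
python3 st.py
```

```text
6.2 [ 0.53564001 -0.04224497  0.08253321] yaw -0.8570856610890927 gap 0.08757160711313773 [ 0.80531078  0.73107997 -1.45906963] [ 0.18573812 -0.01920789  0.06060533] j6 0.4275321002077154
```

Held at about 7.7 mm and turning clockwise. Continuing the first part turn, then letting go.

Emit:
apply_moves(
  steps=[
    {"xyz": [0, 0, 0], "twist": 0.8, "jaw": 1},
    {"xyz": [0, 0, 0], "twist": 0.8, "jaw": 1},
    {"xyz": [0, 0, 0], "twist": 0.8, "jaw": 1},
    {"xyz": [0, 0, 0], "twist": 0.8, "jaw": 1},
    {"xyz": [0, 0, 0], "twist": 0.8, "jaw": 1},
    {"xyz": [0, 0, 0], "twist": 0.8, "jaw": 1},
    {"xyz": [0, 0, 0], "twist": 0.8, "jaw": 1},
    {"xyz": [0, 0, 0], "twist": 0.8, "jaw": 1},
  ],
)

```text
time_s: 6.87
ee_pos: [0.536, -0.0421, 0.0825]
eef_rot: [0.722, -0.692, 0.0, -0.0]
ft_force: [0.9, 0.6, -1.3]
finger_gap: 0.085
```

Emit:
apply_moves(
  steps=[
    {"xyz": [0, 0, 0], "twist": 0.6, "jaw": 1},
    {"xyz": [0, 0, 0], "twist": 0.4, "jaw": 1},
    {"xyz": [0, 0, 0], "twist": 0, "jaw": 1},
    {"xyz": [0, 0, 0], "twist": 0, "jaw": 1},
    {"xyz": [0, 0, 0], "twist": 0, "jaw": 0},
    {"xyz": [0, 0, 0], "twist": 0, "jaw": 0},
    {"xyz": [0, 0, 0], "twist": 0, "jaw": 0},
    {"xyz": [0, 0, 0], "twist": 0, "jaw": 0},
  ],
)

```text
time_s: 7.53
ee_pos: [0.5353, -0.0425, 0.0826]
eef_rot: [-0.687, 0.727, 0.0, -0.0]
ft_force: [-0.7, 0.2, -0.7]
finger_gap: 0.329
```

Emit:
apply_moves(
  steps=[
    {"xyz": [0, 0, 0], "twist": 0, "jaw": 0},
    {"xyz": [0, 0, 0], "twist": 0, "jaw": 0},
    {"xyz": [0, 0, 0], "twist": 0, "jaw": 0},
    {"xyz": [0, 0, -0.4], "twist": 0, "jaw": 0},
    {"xyz": [0, 0, -0.6], "twist": 0, "jaw": 0},
    {"xyz": [0, 0, -0.6], "twist": 0, "jaw": 0},
    {"xyz": [0, 0, 0], "twist": 0, "jaw": 0},
    {"xyz": [0, 0, 0], "twist": 0, "jaw": 0},
  ],
)

```text
time_s: 8.2
ee_pos: [0.5365, -0.0421, 0.1481]
eef_rot: [-0.687, 0.727, -0.001, 0.001]
ft_force: [-0.4, 0.5, -1.6]
finger_gap: 0.936
```

```bash
python3 st.py; python3 - <<'E'
from rig import manip
from h import *
import pickle
o=manip.observe();c=manip.calibration("wrist");im=np.ascontiguousarray(manip.snapshot("wrist")[:,:,::-1])
x0,y0,x1,y1=180,150,460,350
s=cv2.resize(im[y0:y1,x0:x1],None,fx=2.8,fy=2.8,interpolation=cv2.INTER_CUBIC)
X=R.from_quat(o["eef_rot"]).as_matrix()
for l in(-.026,0,.026):
  p=wproj(c,np.r_[o["ee_pos"][:2],.1]+X[:,0]*l)[0];cv2.circle(s,tuple(int(a) for a in (p-[x0,y0]+.5)*2.8),3,(255,0,255),-1)
cv2.imwrite("pics/w3.png",s)
E
```

```text
8.2 [ 0.53649538 -0.04211438  0.14806568] yaw -1.6282131400999187 gap 0.9362590707012384 [-0.42045393  0.45951865 -1.63898054] [-0.00296441  0.17220801 -0.005782  ] j6 -0.3436466164121905
```

View pics/w3.png

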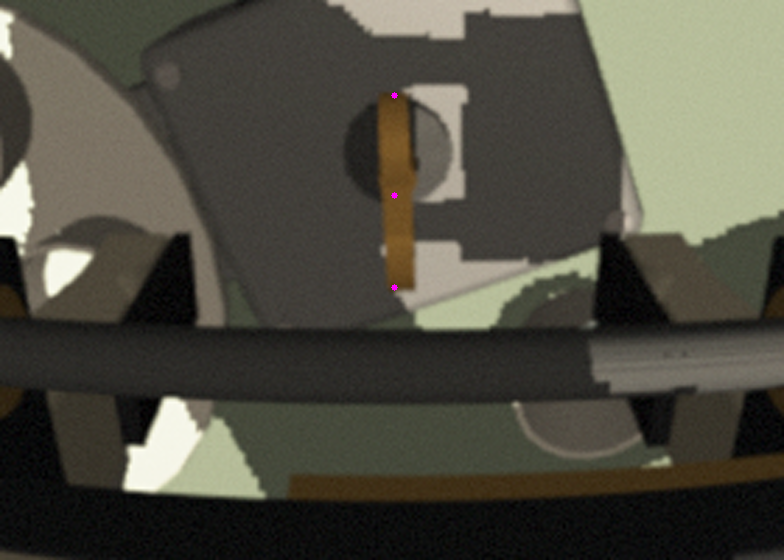

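The key turned with the tool and stayed put. Starting the second hold.

Emit:
apply_moves(
  steps=[
    {"xyz": [0, 0, 0.6], "twist": 0, "jaw": 0},
    {"xyz": [0, 0, 0.6], "twist": 0, "jaw": 0},
    {"xyz": [0, 0, 0.4], "twist": 0, "jaw": 0},
    {"xyz": [0, 0, 0], "twist": 0, "jaw": 0},
    {"xyz": [0, 0, 0], "twist": 0, "jaw": 0.5},
    {"xyz": [0, 0, 0], "twist": 0, "jaw": 0.7},
    {"xyz": [0, 0, 0], "twist": 0, "jaw": 1},
    {"xyz": [0, 0, 0], "twist": 0, "jaw": 1},
  ],
)

```text
time_s: 8.92
ee_pos: [0.5362, -0.0422, 0.0836]
eef_rot: [-0.687, 0.727, -0.0, 0.001]
ft_force: [0.9, -0.2, 0.4]
finger_gap: 0.761
```

Emit:
apply_moves(
  steps=[
    {"xyz": [0, 0, 0], "twist": 0, "jaw": 1},
    {"xyz": [0, 0, 0], "twist": 0, "jaw": 1},
    {"xyz": [0, 0, 0], "twist": 0, "jaw": 1},
    {"xyz": [0, 0, 0], "twist": 0, "jaw": 1},
    {"xyz": [0, 0, 0], "twist": 0, "jaw": 1},
    {"xyz": [0, 0, 0], "twist": 0, "jaw": 1},
    {"xyz": [0, 0, 0], "twist": 0, "jaw": 1},
    {"xyz": [0, 0, 0], "twist": 0, "jaw": 1},
  ],
)

```text
time_s: 9.58
ee_pos: [0.5356, -0.0423, 0.0825]
eef_rot: [-0.686, 0.727, 0.0, -0.0]
ft_force: [0.7, -0.5, 0.3]
finger_gap: 0.151
```

Emit:
apply_moves(
  steps=[
    {"xyz": [0, 0, 0], "twist": 0, "jaw": 1},
    {"xyz": [0, 0, 0], "twist": 0, "jaw": 1},
    {"xyz": [0, 0, 0], "twist": 0, "jaw": 1},
    {"xyz": [0, 0, 0], "twist": 0, "jaw": 1},
    {"xyz": [0, 0, 0], "twist": 0.3, "jaw": 1},
    {"xyz": [0, 0, 0], "twist": 0.6, "jaw": 1},
    {"xyz": [0, 0, 0], "twist": 0.8, "jaw": 1},
    {"xyz": [0, 0, 0], "twist": 0.8, "jaw": 1},
  ],
)

```text
time_s: 10.25
ee_pos: [0.5361, -0.0423, 0.0826]
eef_rot: [-0.584, 0.812, -0.0, 0.0]
ft_force: [3.1, -2.3, -3.8]
finger_gap: 0.089
```

Emit:
apply_moves(
  steps=[
    {"xyz": [0, 0, 0], "twist": 0.8, "jaw": 1},
    {"xyz": [0, 0, 0], "twist": 0.8, "jaw": 1},
    {"xyz": [0, 0, 0], "twist": 0.8, "jaw": 1},
    {"xyz": [0, 0, 0], "twist": 0.8, "jaw": 1},
    {"xyz": [0, 0, 0], "twist": 0.8, "jaw": 1},
    {"xyz": [0, 0, 0], "twist": 0.8, "jaw": 1},
    {"xyz": [0, 0, 0], "twist": 0.7, "jaw": 1},
    {"xyz": [0, 0, 0], "twist": 0.6, "jaw": 1},
  ],
)

```text
time_s: 10.92
ee_pos: [0.5363, -0.0424, 0.0826]
eef_rot: [-0.3, 0.954, -0.0, 0.0]
ft_force: [4.7, -2.7, -3.8]
finger_gap: 0.093
```

```bash
python3 st.py
```

```text
10.9167 [ 0.53628958 -0.04242263  0.08261438] yaw -2.532359164319304 gap 0.09261654652274935 [ 4.66518162 -2.71168822 -3.84733477] [-0.95087669 -1.60213876  0.1029627 ] j6 -1.248003378340102
```

Emit:
apply_moves(
  steps=[
    {"xyz": [0, 0, 0], "twist": 0.5, "jaw": 1},
    {"xyz": [0, 0, 0], "twist": 0.5, "jaw": 1},
    {"xyz": [0, 0, 0], "twist": 0.4, "jaw": 1},
    {"xyz": [0, 0, 0], "twist": 0.4, "jaw": 1},
    {"xyz": [0, 0, 0], "twist": 0.3, "jaw": 1},
    {"xyz": [0, 0, 0], "twist": 0.3, "jaw": 1},
    {"xyz": [0, 0, 0], "twist": 0.2, "jaw": 1},
    {"xyz": [0, 0, 0], "twist": 0, "jaw": 1},
  ],
)

```text
time_s: 11.58
ee_pos: [0.5363, -0.0425, 0.0826]
eef_rot: [-0.169, 0.986, -0.0, 0.001]
ft_force: [5.0, -2.6, -3.6]
finger_gap: 0.092
```

```bash
python3 st.py
```

```text
11.5833 [ 0.53633508 -0.0425255   0.08261535] yaw -2.8022329664050476 gap 0.09188723848769552 [ 4.97886542 -2.58594586 -3.64061834] [-1.07406717 -1.7257869   0.01973515] j6 -1.5178337982065067
```

Emit:
apply_moves(
  steps=[
    {"xyz": [0, 0, 0], "twist": 0.12, "jaw": 1},
    {"xyz": [0, 0, 0], "twist": 0.12, "jaw": 1},
    {"xyz": [0, 0, 0], "twist": 0.12, "jaw": 1},
    {"xyz": [0, 0, 0], "twist": 0.12, "jaw": 1},
    {"xyz": [0, 0, 0], "twist": 0.12, "jaw": 1},
    {"xyz": [0, 0, 0], "twist": 0.1, "jaw": 1},
    {"xyz": [0, 0, 0], "twist": 0.1, "jaw": 1},
    {"xyz": [0, 0, 0], "twist": 0, "jaw": 1},
  ],
)

```text
time_s: 12.25
ee_pos: [0.5364, -0.0425, 0.0826]
eef_rot: [-0.128, 0.992, -0.0, 0.001]
ft_force: [6.0, -3.2, -2.9]
finger_gap: 0.088
```

```bash
python3 st.py
```

```text
12.25 [ 0.53635331 -0.04253574  0.08262662] yaw -2.885267085981554 gap 0.08752132115553453 [ 5.97294869 -3.16946166 -2.90007701] [-1.13881907 -1.7458064   0.073973  ] j6 -1.6008351849060467
```

Emit:
apply_moves(
  steps=[
    {"xyz": [0, 0, 0], "twist": 0.12, "jaw": 1},
    {"xyz": [0, 0, 0], "twist": 0.12, "jaw": 1},
    {"xyz": [0, 0, 0], "twist": 0.12, "jaw": 1},
    {"xyz": [0, 0, 0], "twist": 0.12, "jaw": 1},
    {"xyz": [0, 0, 0], "twist": 0.12, "jaw": 1},
    {"xyz": [0, 0, 0], "twist": 0.1, "jaw": 1},
    {"xyz": [0, 0, 0], "twist": 0.1, "jaw": 1},
    {"xyz": [0, 0, 0], "twist": 0, "jaw": 1},
  ],
)

```text
time_s: 12.92
ee_pos: [0.5364, -0.0425, 0.0827]
eef_rot: [-0.087, 0.996, -0.0, 0.001]
ft_force: [5.2, -2.6, -5.1]
finger_gap: 0.093
```

```bash
python3 st.py
```

```text
12.9167 [ 0.53637501 -0.04251777  0.08265239] yaw -2.9682622179061253 gap 0.0934879650175903 [ 5.23543913 -2.63936121 -5.13280865] [-1.13717447 -1.71465491  0.46230523] j6 -1.6841443084227277
```

The moment about z rose to 0.46 N m, so the hard stop is reached. Letting go, lifting and checking.

Emit:
apply_moves(
  steps=[
    {"xyz": [0, 0, 0], "twist": 0, "jaw": 0},
    {"xyz": [0, 0, 0], "twist": 0, "jaw": 0},
    {"xyz": [0, 0, 0], "twist": 0, "jaw": 0},
    {"xyz": [0, 0, 0], "twist": 0, "jaw": 0},
    {"xyz": [0, 0, 0], "twist": 0, "jaw": 0},
    {"xyz": [0, 0, 0], "twist": 0, "jaw": 0},
    {"xyz": [0, 0, 0], "twist": 0, "jaw": 0},
    {"xyz": [0, 0, 0], "twist": 0, "jaw": 0},
  ],
)

```text
time_s: 13.58
ee_pos: [0.5356, -0.0423, 0.0826]
eef_rot: [-0.086, 0.996, 0.0, 0.0]
ft_force: [1.3, -0.8, -0.3]
finger_gap: 0.64
```

Emit:
apply_moves(
  steps=[
    {"xyz": [0, 0, 0], "twist": 0, "jaw": 0},
    {"xyz": [0, 0, 0], "twist": 0, "jaw": 0},
    {"xyz": [0, 0, -0.4], "twist": 0, "jaw": 0},
    {"xyz": [0, 0, -0.6], "twist": 0, "jaw": 0},
    {"xyz": [0, 0, -0.6], "twist": 0, "jaw": 0},
    {"xyz": [0, 0, 0], "twist": 0, "jaw": 0},
    {"xyz": [0, 0, 0], "twist": 0, "jaw": 0},
    {"xyz": [0, 0, 0], "twist": 0, "jaw": 0},
  ],
)

```text
time_s: 14.25
ee_pos: [0.5353, -0.0423, 0.1463]
eef_rot: [-0.086, 0.996, 0.0, -0.0]
ft_force: [0.6, -0.0, -0.4]
finger_gap: 0.999
```

```bash
python3 st.py; python3 - <<'E'
from rig import manip
from h import *
import pickle
o=manip.observe();c=manip.calibration("wrist");im=np.ascontiguousarray(manip.snapshot("wrist")[:,:,::-1])
x0,y0,x1,y1=180,140,460,340
s=cv2.resize(im[y0:y1,x0:x1],None,fx=2.8,fy=2.8,interpolation=cv2.INTER_CUBIC)
X=R.from_quat(o["eef_rot"]).as_matrix()
for l in(-.026,0,.026):
  p=wproj(c,np.r_[o["ee_pos"][:2],.1]+X[:,0]*l)[0];cv2.circle(s,tuple(int(a) for a in (p-[x0,y0]+.5)*2.8),3,(255,0,255),-1)
pickle.dump((o,c),open("w4.pkl","wb"));cv2.imwrite("pics/w4.png",s)
E
```

```text
14.25 [ 0.53529909 -0.04230858  0.14632423] yaw -2.968945925087696 gap 0.9994175193667846 [ 0.57090632 -0.03699936 -0.38829543] [0.00561574 0.05316683 0.04294757] j6 -1.6840859828022534
```

View pics/w4.png

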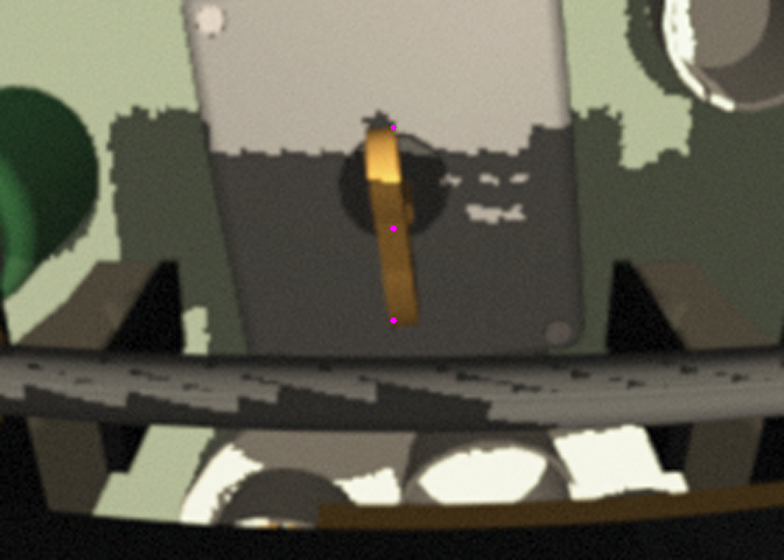

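The wings (381,130)–(402,325) are now rotated about 4° from the tool and parallel to the housing axis, so the pads slipped against the stop. Raising clear for a final look.

Emit:
apply_moves(
  steps=[
    {"xyz": [0, 0, -0.6], "twist": 0, "jaw": 0},
    {"xyz": [0, 0, -0.8], "twist": 0, "jaw": 0},
    {"xyz": [0.4, 0.8, -0.3], "twist": 0, "jaw": 0},
    {"xyz": [0.5, 0.8, 0], "twist": 0, "jaw": 0},
    {"xyz": [0.5, 0.8, 0], "twist": 0, "jaw": 0},
    {"xyz": [0.5, 0.8, 0], "twist": 0, "jaw": 0},
    {"xyz": [0.5, 0.8, 0], "twist": 0, "jaw": 0},
    {"xyz": [0.3, 0.5, 0], "twist": 0, "jaw": 0},
  ],
)

```text
time_s: 14.97
ee_pos: [0.3958, 0.1173, 0.2137]
eef_rot: [-0.086, 0.996, -0.0, -0.001]
ft_force: [0.8, 0.0, -0.4]
finger_gap: 0.996
```

```bash
python3 st.py; python3 - <<'E'
from rig import manip
import cv2,numpy as np
s=manip.snapshot("scene")[:,:,::-1];cv2.imwrite("pics/s5.png",s)
t=manip.snapshot("top")[:,:,::-1]
a=cv2.resize(s[150:330,220:520],None,fx=2.6,fy=2.6,interpolation=cv2.INTER_CUBIC);cv2.imwrite("pics/s5c.png",a)
t0=cv2.imread("pics/top0.png");print("spare top diff",np.abs(t[205:260,155:210].astype(int)-t0[205:260,155:210]).mean())
s0=cv2.imread("pics/scene0.png");print("spare scene diff",np.abs(s[198:260,455:515].astype(int)-s0[198:260,455:515]).mean())
E
```

```text
14.9667 [0.39584587 0.11734794 0.21371876] yaw -2.968512207825298 gap 0.9960823662442747 [ 0.75742174  0.01938619 -0.36898821] [-0.05213557 -0.07112322 -0.03560526] j6 -2.1680820066237327
spare top diff 0.9656198347107438
spare scene diff 2.364247311827957
```

View pics/s5c.png

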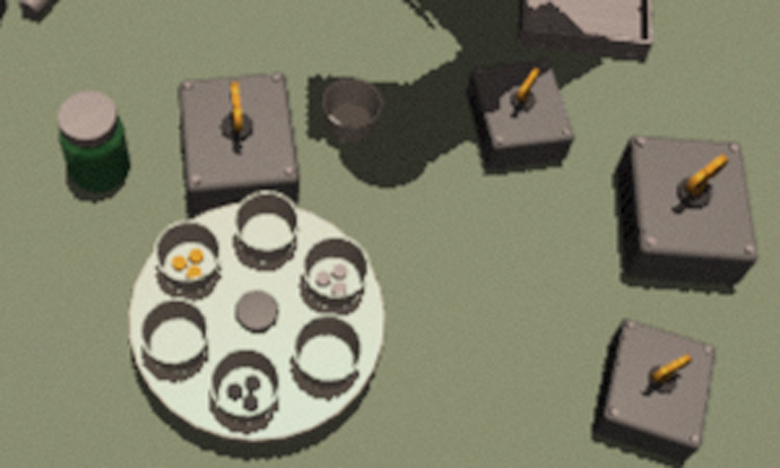

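The wings at about (237,105) point at the disc hub (257,310). The jar, cup and spare key are unchanged. Handing in.

```bash
python3 -c "
from rig import manip
print(manip.job_done())"
```

```text
the job is handed in; nothing more can be done
None
```

The turntable's key is wound clockwise to its hard stop, and I handed the job in at about 15 s of the 42 s allowed.

**How it was done:** I wound it in two part turns, about 56° and then about 73° (the tool itself turned about 77°). After each, I opened the jaws fully and lifted clear.

**Last checks:**
- **Hard stop:** the moment about the key's axis rose to 0.46 N m, well above the 0.12 N m the key needs. The jaws then slipped about 4° against the key.
- **Alignment:** in the last pictures the wings lie along the housing axis and point at the disc's centre. I judged this by eye; the direction measured from the pictures was uncertain by about 0.03 rad.
- **Everything else:** the spare key, jar and cup look unchanged, and the arm ended clear of everything.

One oddity: during the second hold the wrist showed a tilting moment of about 2 N m while side forces stayed near 6 N. It went away on release. No check failed.

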